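Route the gas line to the flask and open it

TASK

On the bench board, push the black selector arm round with a fingertip until it points at the conical glass flask, and leave it pointing there. Then push the lever of the shut-off cock round to its stop, so that it lies in line with the supply pipe. Only push, and gently (well under 30 N): do not pinch the arm or the lever, lift nothing, and leave the other things on the board and its pads where they stand.

Things in the scene. Friction and masses are not known exactly. Their poses are not given: they have to be found in the camera images.
- board: grey fixed board, 180 x 370 mm, 8 mm thick, flat on the worktop. Origin on the worktop's surface under the selector's axis; x points to the middle one of three stations, z up. Selector housing on it: aluminium cylinder, radius 50 mm (foot 56 mm), top 37 mm high; a brass nozzle, at most 31 mm high, runs from it towards each station, to 115 mm from the axis
- station_mid (a point): centre of the middle station's top. The three stations are round black rubber pads, 62 mm wide, tops 10 mm above the worktop, centres 160 mm from the board's origin at -0.87, 0 and +0.87 rad about z from the board's x. Flask, weighing bottle and crucible stand on them in any order
- selector (a joint): angle of the selector arm about the upright axis through the board's origin, rad: 0 = along the board's +x, growing anticlockwise from above. It turns either way for more than a full turn without a stop (values run on past pi); friction of about 0.12 N m holds it where it is left. It starts pointing away from the stations, at 2.3 to 4.0
- selector_tip (a point): tip of the black selector arm, 88 mm from the axis and 53 mm above the worktop; point x points outward along the arm, z up. The arm is one bar, 16 mm wide, from the hub (radius 20 mm, top 76 mm high) to a wedge at the tip; its underside is 40 mm and its top 66 mm above the worktop; a white line runs along the top
- cock_axis (a point): point on the upright axis of the shut-off cock, level with the middle of its lever, 50 mm above the worktop; in the board's frame it is at x = 0, y = -190 mm. The cock's steel case has radius 18 mm, top 34 mm high. The steel supply pipe, at most 34 mm high, runs through it along the board's y, from the selector housing to y = -245 mm
- cock (a joint): angle of the shut-off lever, rad: 0 = shut, the lever points along the board's -x, across the pipe; 1.571 = fully open at the stop, it points along the board's -y, in line with the pipe, away from the selector. Grows anticlockwise from above, starts between 0 and 0.25; friction of about 0.12 N m holds it where it is left
- cock_tip (a point): free end of the dark steel shut-off lever, 86 mm from the cock's axis and 50 mm above the worktop; point -x points outward along the lever. The lever is a bar 14 mm wide, underside 40 mm and top 60 mm above the worktop (hub radius 14 mm, top 66 mm)
- flask: small conical glass flask with a narrow neck, 54 mm wide, 103 mm tall, standing loose on one of the three stations; origin at the centre of its underside
- weigh_bottle: straight-sided glass weighing bottle with a knobbed lid, 37 mm wide, 71 mm tall, on another station; origin at the centre of its underside; leave it alone
- crucible: white porcelain crucible with a lid, 45 mm wide, 43 mm tall, on the third station; origin at the centre of its underside; leave it alone
- stopper: tan rubber stopper, 37 mm wide, 28 mm tall, loose on the board behind the cock; origin at the centre of its underside; leave it alone
- tweezer: steel tweezers, 14 x 120 x 9 mm, lying loose on the board along its +y edge; origin at the centre of their underside; leave them alone
There are look-alikes about, which are no part of the job. Leave any yellow look-alike of the flask alone.

How it is judged:
By the outcome, as a careful person would: the job done as asked, in the order asked, and still so for the second after the job is handed in, with the robot touching nothing.
It also fails if it takes over 51 s, if anything falls off the work surface, if the arm or the gripper's body presses on something with over 40 N, if the wrist force passes 120 N, or if a joint passes its speed limit or range.

ROBOT

A 6-joint arm with a two-finger parallel gripper is mounted at the origin on a cart in front of the work surface, level with it; the furniture and walls round the work are solid. World frame = base frame: x ahead of the robot, y to its left, z up, the work surface at z = 0. Lengths are in m, angles in rad, forces in N, time in s.
With the tool pointing down it reaches from about 0.425 to 0.95 m from the base axis. Payload 3.5 kg.
Tool frame: the origin (TCP) lies midway between the tips of the shut fingers; the grasp point (between the pads) lies ctrl.grasp_offset behind it (ctrl.grasp_offset is the distance from the TCP to the grasp point, in m); x points along the fingers, y is the direction in which the jaws open and shut, and the axes are right-handed (so a half turn about x gives the same grasp; the last joint's range is limited). The gripper opens to 85 mm and grips with 20 to 120 N. Pads are 22 mm wide; open, the fingers measure 114 mm over their backs; the gripper's body (76 mm by 85 mm) begins 54 mm behind the grasp point. The pads swing forward as they close: fully open they stand 13 mm farther back than shut.
Start: joints at [-1.306, 0.286, 1.577, -0, 1.279, -0.15], TCP at [0.272, -0.618, 0.21] pointing down, gripper open.
Joint ranges: [-2.77, 2.77], [-0.9, 2.22], [0.21, 2.48], [-1.53, 4.67], [0.24, 2.81], [-2.84, 2.84]. Speed limits (rad/s): [2.79, 2.79, 3.14, 3.14, 3.14, 3.14].

INTERFACE

Orientations are given as a unit quaternion [x, y, z, w].
In Python, from plant import readout, read_camera, sign_off, ctrl gives the robot as it stands.
- The arm moves only by the tool drive_tool, never from a script. Its argument "steps" is a list of rows, each a list of 5 numbers: the shift along the tool's x, y, z in cm, then the turn about the tool's x in degrees, then the opening, from 0 (shut) to 1 (fully open). A call has 1 to 10 rows; each row shifts and turns the commanded pose from where the row before left it, along the tool's axes as they then stand; what a row does not reach is not made up. A row lasts 1/10 s, in which the tool goes at most 50 mm and 8.59 degrees, less where a joint would pass 70% of its speed; a pose out of reach is approached as far as the arm can. A call is refused whole if a number of a shift passes 5 or a number of a turn 8.59, either way. A call with a gripper value outside its range is refused whole. The fingers move at their own pace and stop on an object; "force" is the grip in N (left out, the last holds). Time passes only in rows, so rows that do not move let the fingers close. It gives the time, the measured TCP pose, the force and the opening at its end, in the units of the state.
- readout.get_state(): the state, without advancing time (a new reading comes with each control period).
- read_camera(name): name is "scene" or "top" or "wrist"; returns a dict with "frame" (400x640x3 uint8, red, green, blue), "vertical_fov" (degrees; the focal length in pixels is half the picture's height over the tangent of half this angle, whatever the lens; pixels are square), "cx", "cy" (the principal point, pixels), "eye" and "orientation" of the camera in the world. Camera axes: x right, y up, looking along -z (the intrinsics and any distortion apply to the point x, -y, -z); pixel columns grow to the right and rows downward; lengths in m; the calibration is good to about 2 mm. A picture is of the moment at which its call begins. There is no depth.
- sign_off(): hands the job in, once; it reports no verdict.
The state is a dict: "time": time; "qpos": joint angles; "dq": joint speeds; "joint_efforts": joint torques, N m; "eef_pos": TCP position; "tcp_rot": TCP orientation; "contact_force": force on the tool from outside, world axes, zero at the start; "wrist_torque": the same for the moment, N m; "opening": opening from 0.0 (shut) to 1.0 (fully open).
Only numpy, scipy, OpenCV 4.12 (cv2) and the standard library are available. Lean on these libraries where they do the work, as an engineer would, in place of code of your own. Each camera call takes 0.05 s, during which the arm holds its last target. There are 200 camera calls.

## Working session

There is one attempt and no reset: what is moved stays moved. The work goes in short steps, Python scripts to look and compute and a tool call to move; the robot and the scene stay as the last step left them, time stands still between calls to the robot, and variables do not carry over. Pictures are saved under pics/ and viewed, about 8 in all and at most 12, crops included, and the job is handed in when it is done.

Besides the shell and the picture viewer there is one more tool, called after "Call:" as a command line: name --pt "numbers of a row" for each row, then --argument value for the rest. drive_tool: Moves the arm, as the interface text tells. Its arguments: {"type":"object","properties":{"steps":{"type":"array","items":{"type":"array","items":{"type":"number"}}},"force":{"type":"number"}},"required":["steps"]}

```bash
mkdir -p pics; cat > h.py <<'E'
import numpy as np, cv2
from scipy.spatial.transform import Rotation as R
from plant import readout, read_camera, sign_off, ctrl
def K(c):
    f=c["frame"].shape[0]/2/np.tan(np.radians(c["vertical_fov"])/2); return f
def ray(c,u,v):
    f=K(c); d=np.array([(u-c["cx"])/f,-(v-c["cy"])/f,-1.])
    return np.array(c["eye"]),R.from_quat(c["orientation"]).apply(d)
def onz(c,u,v,z):
    e,d=ray(c,u,v); return e+d*(z-e[2])/d[2]
def proj(c,p):
    q=R.from_quat(c["orientation"]).inv().apply(np.array(p)-c["eye"]); f=K(c)
    return c["cx"]-f*q[0]/q[2], c["cy"]+f*q[1]/q[2]
E
python3 - <<'E'
from h import *
s=readout.get_state(); print({k:np.round(v,3) for k,v in s.items()}, ctrl.grasp_offset)
import pickle
C={}
for n in ("top","scene"):
    c=read_camera(n); C[n]=c
    print(n,{k:v for k,v in c.items() if k!="frame"})
    cv2.imwrite(f"pics/{n}0.png",cv2.cvtColor(c["frame"],cv2.COLOR_RGB2BGR))
pickle.dump(C,open("c0.pkl","wb"))
E
```

```text
{'time': np.float64(0.0), 'qpos': array([-1.306,  0.287,  1.578, -0.   ,  1.279, -0.15 ]), 'dq': array([0.001, 0.   , 0.002, 0.   , 0.001, 0.   ]), 'joint_efforts': array([ 0.0000e+00, -4.0598e+01, -2.9263e+01, -0.0000e+00,  6.0000e-03,
        0.0000e+00]), 'eef_pos': array([ 0.272, -0.617,  0.209]), 'tcp_rot': array([-0.692, -0.146,  0.692, -0.145]), 'contact_force': array([-0.263,  0.161,  0.421]), 'wrist_torque': array([ 0.019, -0.002, -0.01 ]), 'opening': np.float64(0.997)} 0.0187
top {'vertical_fov': 45.669301569812696, 'cx': 325.01741560578546, 'cy': 196.4464175184028, 'eye': array([ 0.35581839, -0.02896714,  1.08048029]), 'orientation': array([-0.06855564,  0.07283859,  0.71595268, -0.69094604])}
scene {'vertical_fov': 49.98376556362487, 'cx': 326.93403058502014, 'cy': 205.15802935845576, 'eye': array([0.07737026, 0.62043112, 0.58204369]), 'orientation': array([-0.1567469 ,  0.45523729,  0.8364899 , -0.26167551])}
```

View pics/top0.png

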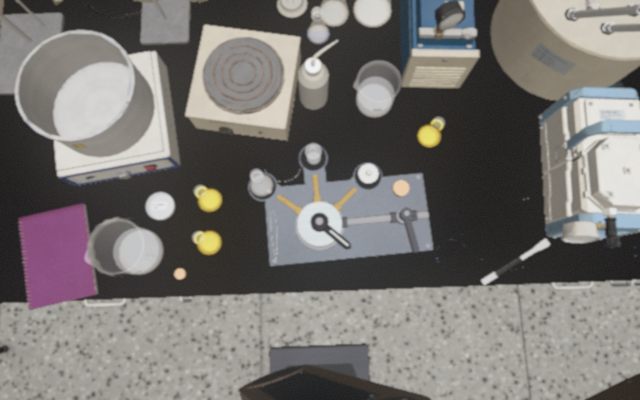

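View pics/scene0.png

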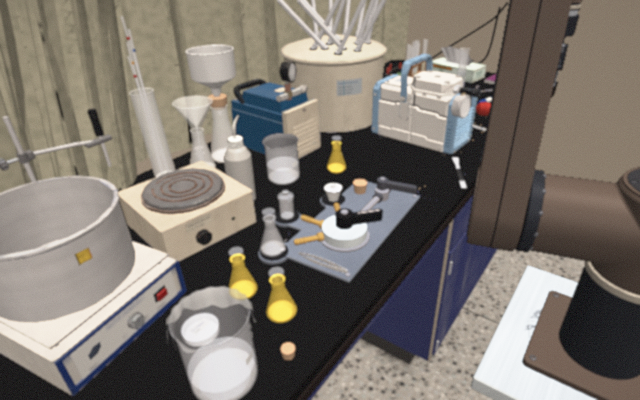

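The top view shows the selector hub at about (320,222) with its tip at (348,246). The flask is on the left station (262,185), the bottle at (313,157), the crucible at (368,175), and the cock hub at (406,215) with its lever tip at (415,250). Next I'll measure these.

```bash
python3 - <<'E'
from h import *
import pickle
C=pickle.load(open("c0.pkl","rb")); c=C["top"]
im=c["frame"]; print(c.keys())
hsv=cv2.cvtColor(im,cv2.COLOR_RGB2HSV)
# board: bluish grey
roi=np.zeros(im.shape[:2],np.uint8); roi[165:270,255:440]=1
m=((im.max(2)>60)&(roi>0)).astype(np.uint8)
m=cv2.morphologyEx(m,cv2.MORPH_OPEN,np.ones((3,3)))
cnt=max(cv2.findContours(m,0,2)[0],key=cv2.contourArea)
# lower hull edges
for n,u,v,z in [("hub top",320,222,.076),("tip",348,246,.066),("cock hub",406,215,.066),("cocktip",415,250,.06),("TL",265,190,.008),("TR",424,174,.008),("BR",433,249,.008),("BL",271,264,.008),("flask",262,187,.01),("cruc",368,175,.05)]:
    print(n,np.round(onz(c,u,v,z),4))
a=cv2.resize(im[140:275,245:445],None,fx=4,fy=4,interpolation=cv2.INTER_CUBIC)
cv2.imwrite("pics/t1.png",cv2.cvtColor(a,cv2.COLOR_RGB2BGR))
a=cv2.resize(C["scene"]["frame"][165:285,245:435],None,fx=4,fy=4,interpolation=cv2.INTER_CUBIC)
cv2.imwrite("pics/s1.png",cv2.cvtColor(a,cv2.COLOR_RGB2BGR))
E
```

```text
dict_keys(['frame', 'vertical_fov', 'cx', 'cy', 'eye', 'orientation'])
hub top [ 0.5044 -0.0261  0.076 ]
tip [ 0.452 -0.084  0.066]
cock hub [ 0.5145 -0.2125  0.066 ]
cocktip [ 0.4389 -0.2276  0.06  ]
TL [0.5935 0.0986 0.008 ]
TR [ 0.6186 -0.2716  0.008 ]
BR [ 0.444  -0.2784  0.008 ]
BL [0.4234 0.0869 0.008 ]
flask [0.6004 0.1052 0.01  ]
cruc [ 0.6104 -0.1368  0.05  ]
```

View pics/t1.png

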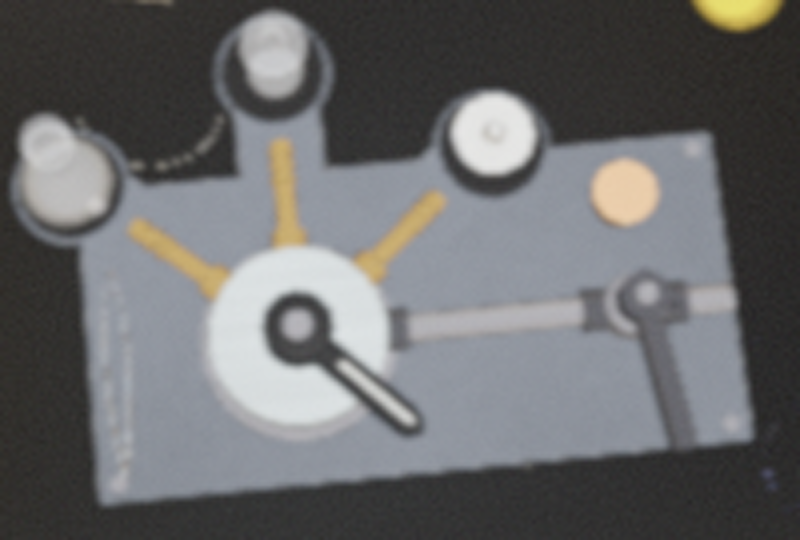

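View pics/s1.png

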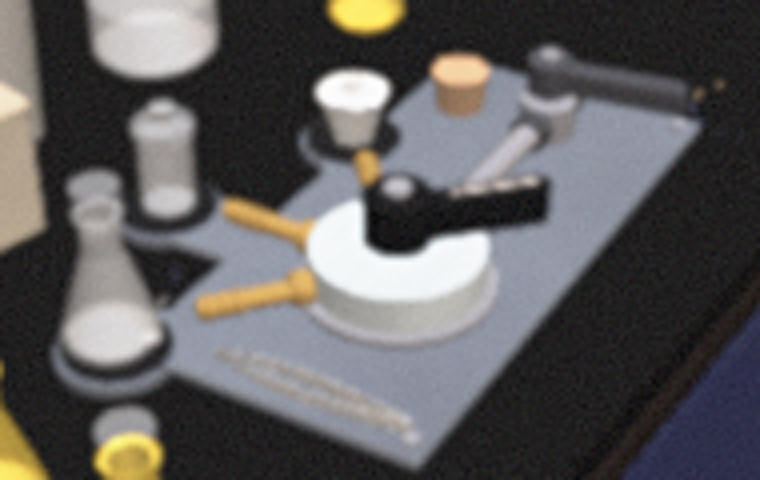

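Crops: selector hub (297,323) and tip (411,425), cock hub (648,290) and lever tip (682,447), flask pad (65,188), middle pad (273,70), crucible pad (490,140), in 4x coordinates.

```bash
python3 - <<'E'
from h import *
import pickle
c=pickle.load(open("c0.pkl","rb"))["top"]
P={}
for n,x,y,z in [("hub",297,323,.076),("tip",413,426,.066),("cock",648,290,.066),("ctip",682,447,.06),("padL",69,187,.01),("padM",273,70,.01),("padR",490,141,.01),("TR",710,133,.008),("BR",754,440,.008),("BL",100,505,.008),("TL",80,190,.008),("pipe1",405,326,.025),("housing",299,337,.037)]:
    P[n]=onz(c,245+x/4-.375,140+y/4-.375,z); print(n,np.round(P[n],4))
O=P["hub"][:2];
def ang(a,b): d=(P[b]-P[a])[:2]; return np.arctan2(d[1],d[0]), np.hypot(*d)
print("hub->cock",ang("hub","cock"), "yaw",ang("hub","cock")[0]+np.pi/2)
for p in("tip","padL","padM","padR"): print(p,ang("hub",p))
for p in ("ctip",): print(ang("cock",p))
for a,b in(("TL","TR"),("BL","BR")): print(ang(a,b),ang(a,b)[0]+np.pi/2)
print(ang("BL","TL"),ang("BR","TR"))
E
```

```text
hub [ 0.5079 -0.0238  0.076 ]
tip [ 0.4518 -0.0837  0.066 ]
cock [ 0.5208 -0.2143  0.066 ]
ctip [ 0.436  -0.2276  0.06  ]
padL [0.6019 0.1054 0.01  ]
padM [ 0.6678 -0.0144  0.01  ]
padR [ 0.6206 -0.1389  0.01  ]
TR [ 0.6214 -0.2674  0.008 ]
BR [ 0.4426 -0.2786  0.008 ]
BL [0.4194 0.0901 0.008 ]
TL [0.6003 0.0994 0.008 ]
pipe1 [ 0.5118 -0.084   0.025 ]
housing [ 0.506  -0.0244  0.037 ]
hub->cock (np.float64(-1.5035765380038115), np.float64(0.190911122523749)) yaw 0.06721978879108503
tip (np.float64(-2.32348399014197), np.float64(0.08215485991237947))
padL (np.float64(0.9423913178840404), np.float64(0.15974634770706356))
padM (np.float64(0.058749604050308095), np.float64(0.1601165863655403))
padR (np.float64(-0.7962821582733856), np.float64(0.1611068633576941))
(np.float64(-2.985484785582379), np.float64(0.08581521369219994))
(np.float64(-1.5133651201939722), np.float64(0.3673956747256036)) 0.05743120660092438
(np.float64(-1.5080269803522421), np.float64(0.3693936544728735)) 0.06276934644265442
(np.float64(0.051241278245765534), np.float64(0.181156285277028)) (np.float64(0.062294293643506075), np.float64(0.17918306794920724))
```

```bash
cat >> h.py <<'E'
O=np.array([.5068,-.0240]); YAW=.063
def rows(target, n=1):
    "shift to target [x,y,z] in the tool's axes, cm, in n rows"
    s=readout.get_state(); r=R.from_quat(s["tcp_rot"])
    return np.round(r.inv().apply(np.array(target)-s["eef_pos"])*100/n,2)
E
python3 - <<'E'
from h import *
s=readout.get_state(); r=R.from_quat(s["tcp_rot"]); print(np.round(r.as_matrix(),3))
M=r.as_matrix()
print("yaw of tool y",np.degrees(np.arctan2(M[1,1],M[0,1])))
print(rows([.491,-.091,.20]))
E
```

```text
[[-0.001  0.403 -0.915]
 [ 0.002 -0.915 -0.403]
 [-1.    -0.002 -0.   ]]
yaw of tool y -66.23228400060664
[  0.97 -39.32 -41.26]
```

Call:
drive_tool --pt "0 0 0 7.92 0" --pt "0 0 0 7.92 0" --pt "0 0 0 7.92 0" --pt "0 -4.4 -1.8 0 0" --pt "0 -4.4 -1.8 0 0" --pt "0 -4.4 -1.8 0 0" --pt "0 -4.4 -1.8 0 0" --pt "0 -4.4 -1.8 0 0" --pt "0 -4.4 -1.8 0 0" --pt "0 -4.4 -1.8 0 0"

```text
time: 1.1
eef_pos: [0.3982, -0.3076, 0.2096]
tcp_rot: [-0.707, -0.0, 0.707, 0.0]
contact_force: [0.6, -0.0, -0.1]
opening: -0.001
```

Call:
drive_tool --pt "0 -4.4 -1.8 0 0" --pt "0 -4.4 -1.8 0 0" --pt "0 -4.4 -1.8 0 0" --pt "0 -4.4 -1.8 0 0" --pt "0 -4.4 -2.0 0 0" --pt "0 0 0 0 0"

```text
time: 1.7
eef_pos: [0.4909, -0.0848, 0.2097]
tcp_rot: [0.707, 0.003, -0.707, 0.002]
contact_force: [0.2, -0.2, -0.4]
opening: -0.005
```

Call:
drive_tool --pt "2 0.6 0 0 0" --pt "3.5 0 0 0 0" --pt "3.5 0 0 0 0" --pt "3.0 0 0 0 0" --pt "2.0 0 0 0 0" --pt "1.4 0 0 0 0" --pt "0 0 0 0 0"

```text
time: 2.4
eef_pos: [0.4881, -0.0954, 0.0538]
tcp_rot: [-0.705, -0.0, 0.709, 0.001]
contact_force: [0.1, 0.7, 1.0]
opening: -0.001
```

```bash
python3 - <<'E'
from h import *
s=readout.get_state(); print(s["eef_pos"],s["contact_force"])
for n in("top","scene"):
    c=read_camera(n); f=c["frame"]
    a=f[150:280,250:450] if n=="top" else f[150:290,245:435]
    cv2.imwrite(f"pics/{n}2.png",cv2.cvtColor(cv2.resize(a,None,fx=4,fy=4,interpolation=2),cv2.COLOR_RGB2BGR))
# path O+60u+d n
p=None; 
for th in np.arange(-2.32,-5.36,-.152):
    u=np.array([np.cos(th),np.sin(th)]); n=np.array([-u[1],u[0]])
    q=O+.06*u+.022*n
    if p is None: p=s["eef_pos"][:2]
    d=(q-p)*100; print(f"{th:.2f} [0,{-d[1]:.1f},{-d[0]:.1f},0,0]  {np.round(q,3)}"); p=q
E
```

```text
[ 0.48813707 -0.09538338  0.05377079] [0.10070535 0.68451781 1.00087359]
-2.32 [0,-1.2,0.6,0,0]  [ 0.482 -0.083]
-2.47 [0,-0.4,0.9,0,0]  [ 0.473 -0.078]
-2.62 [0,-0.6,0.8,0,0]  [ 0.466 -0.073]
-2.78 [0,-0.7,0.7,0,0]  [ 0.459 -0.066]
-2.93 [0,-0.8,0.6,0,0]  [ 0.453 -0.058]
-3.08 [0,-0.9,0.5,0,0]  [ 0.448 -0.05 ]
-3.23 [0,-0.9,0.3,0,0]  [ 0.445 -0.04 ]
-3.38 [0,-1.0,0.2,0,0]  [ 0.443 -0.031]
-3.54 [0,-1.0,0.0,0,0]  [ 0.443 -0.021]
-3.69 [0,-1.0,-0.1,0,0]  [ 0.444 -0.012]
-3.84 [0,-0.9,-0.3,0,0]  [ 0.447 -0.002]
-3.99 [0,-0.9,-0.4,0,0]  [0.451 0.007]
-4.14 [0,-0.8,-0.5,0,0]  [0.456 0.015]
-4.30 [0,-0.7,-0.6,0,0]  [0.462 0.022]
-4.45 [0,-0.6,-0.7,0,0]  [0.47  0.028]
-4.60 [0,-0.5,-0.8,0,0]  [0.478 0.033]
-4.75 [0,-0.4,-0.9,0,0]  [0.487 0.037]
-4.90 [0,-0.2,-0.9,0,0]  [0.497 0.039]
-5.06 [0,-0.1,-1.0,0,0]  [0.506 0.04 ]
-5.21 [0,0.1,-1.0,0,0]  [0.516 0.039]
-5.36 [0,0.2,-0.9,0,0]  [0.525 0.037]
```

View pics/scene2.png

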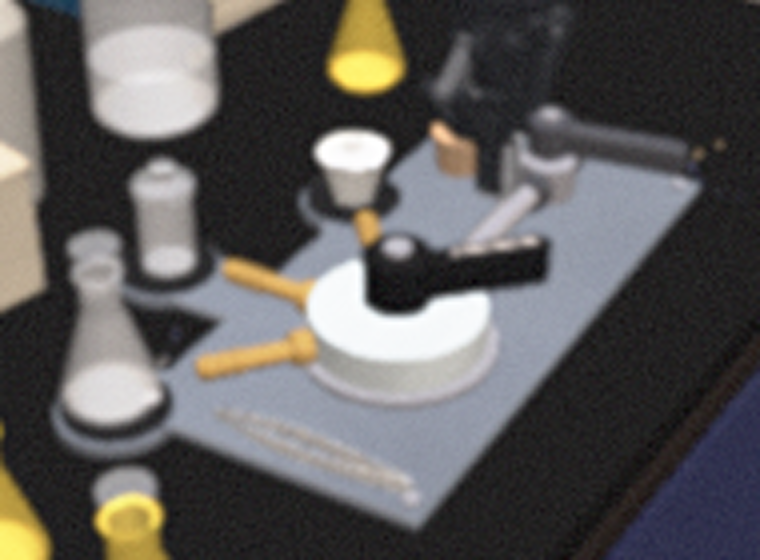

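The fingertip stands just behind (cw-push side of) the selector arm at about (490,185), with nothing disturbed. Now pushing round.

Call:
drive_tool --pt "0 -0.6 0.3 0 0" --pt "0 -0.6 0.3 0 0" --pt "0 -0.4 0.9 0 0" --pt "0 -0.6 0.8 0 0" --pt "0 -0.7 0.7 0 0" --pt "0 -0.8 0.6 0 0" --pt "0 -0.9 0.5 0 0" --pt "0 -0.9 0.3 0 0" --pt "0 -1.0 0.2 0 0" --pt "0 0 0 0 0"

```text
time: 3.5
eef_pos: [0.4436, -0.0295, 0.0559]
tcp_rot: [-0.707, -0.001, 0.707, -0.0]
contact_force: [-0.6, 0.2, 0.8]
opening: -0.002
```

```bash
python3 - <<'E'
from h import *
s=readout.get_state(); print(s["eef_pos"],s["contact_force"])
a=[]
for n in("top","scene"):
    c=read_camera(n); f=c["frame"]
    a.append(f[150:290,245:435])
cv2.imwrite("pics/b3.png",cv2.cvtColor(cv2.resize(np.hstack(a),(798,294),interpolation=2),cv2.COLOR_RGB2BGR))
E
```

```text
[ 0.44364302 -0.02949388  0.05592243] [-0.59951892  0.15311227  0.75103229]
```

View pics/b3.png

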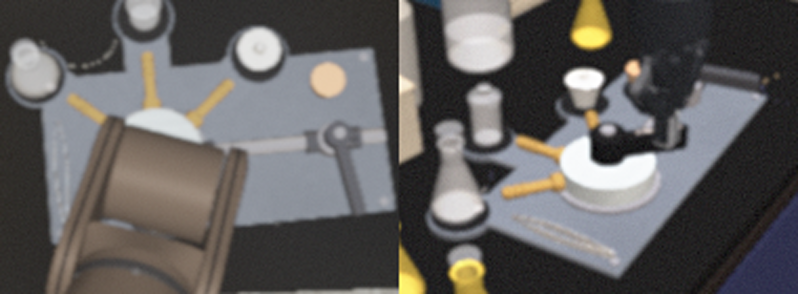

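```bash
python3 - <<'E'
from h import *
s=readout.get_state(); print(s["eef_pos"],s["contact_force"],s["qpos"])
c=read_camera("scene"); f=c["frame"]
print("tcp",proj(c,s["eef_pos"]),"hub",proj(c,[*O,.076]))
for th in(-2.32,-2.8,-3.2,-3.38): print(th,proj(c,[O[0]+.088*np.cos(th),O[1]+.088*np.sin(th),.066]))
w=read_camera("wrist")
cv2.imwrite("pics/w4.png",cv2.cvtColor(np.vstack([cv2.resize(f[165:265,300:460],(640,400),interpolation=2)[:280],cv2.resize(w["frame"],(480,300)) if 0 else np.hstack([cv2.resize(w["frame"],(480,300)),np.zeros((300,160,3),np.uint8)])]),cv2.COLOR_RGB2BGR))
E
```

```text
[ 0.44421746 -0.0304456   0.0561074 ] [ 1.0488906  -0.53339555 -0.06853617] [-2.96949675e-01 -3.38240184e-02  2.23997841e+00 -1.51404437e-04
  9.35036238e-01  1.27292151e+00]
tcp (np.float64(370.34098663043136), np.float64(225.7090446466173)) hub (np.float64(343.9733673716787), np.float64(210.32712126991487))
-2.32 (np.float64(382.9316022760211), np.float64(208.9561366064785))
-2.8 (np.float64(384.35600789929924), np.float64(219.71552070462536))
-3.2 (np.float64(378.2282543250926), np.float64(228.4045147664242))
-3.38 (np.float64(373.3836006651802), np.float64(231.76735217878792))
```

View pics/w4.png

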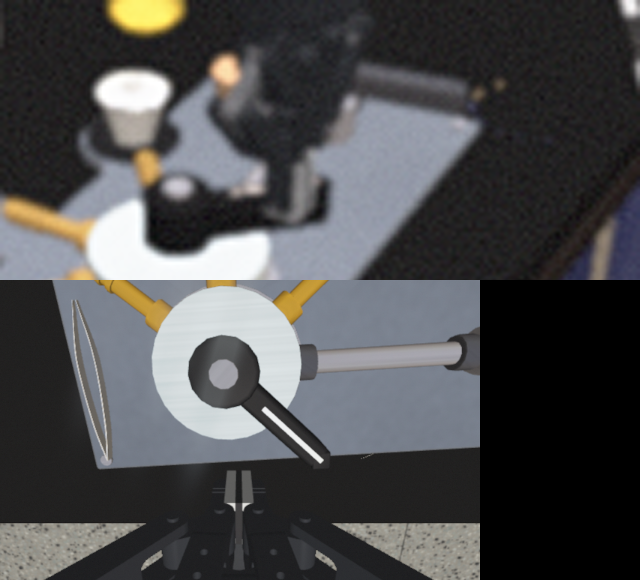

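```bash
python3 - <<'E'
from h import *
s=readout.get_state(); t=s["eef_pos"]
c=read_camera("scene"); w=read_camera("wrist")
print("start tcp scene",proj(c,[.488,-.0954,.0538]))
for dz in(0,.01,.02): print(proj(c,t+[0,0,dz]), proj(w,t+[0,0,dz]))
print("wrist hub",proj(w,[*O,.076]),"cock",proj(w,[.5208,-.2143,.066]))
for th in(-2.32,-2.4): print(proj(w,[O[0]+.088*np.cos(th),O[1]+.088*np.sin(th),.066]))
cv2.imwrite("pics/w5.png",cv2.cvtColor(np.hstack([cv2.resize(w["frame"][200:400,200:460],(520,400),interpolation=2)]),cv2.COLOR_RGB2BGR))
E
```

```text
start tcp scene (np.float64(368.2812739391509), np.float64(206.646458394114))
(np.float64(370.39912899002496), np.float64(225.5815208363984)) (np.float64(317.8002310123064), np.float64(253.56144449229365))
(np.float64(370.5433461649888), np.float64(221.69421897584004)) (np.float64(317.8087998912964), np.float64(262.66668369793274))
(np.float64(370.689286903981), np.float64(217.76045930846294)) (np.float64(317.81838943460406), np.float64(272.8564746601309))
wrist hub (np.float64(300.3510636969504), np.float64(130.60896284904643)) cock (np.float64(765.2836042975102), np.float64(93.29430271966727))
(np.float64(440.03023238917535), np.float64(257.5815823104221))
(np.float64(428.46158102582035), np.float64(267.08213443613226))
```

View pics/w5.png

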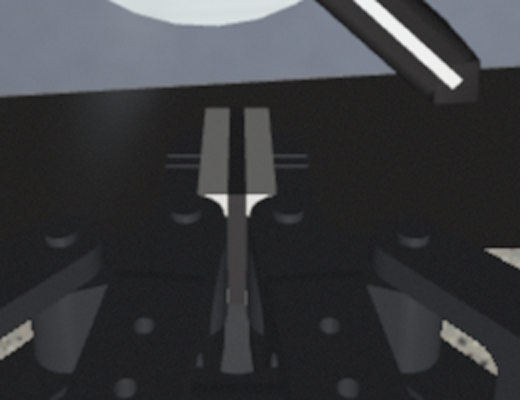

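The tip passed over the arm without contact: in the scene view the fingertip is about 8 px higher than its reported pose projects to. I'll estimate the offset between the reported and true tool pose from the wrist view.

```bash
python3 - <<'E'
from h import *
from scipy.optimize import least_squares
s=readout.get_state(); t=s["eef_pos"]; w=read_camera("wrist"); sc=read_camera("scene")
print(t,w["eye"],R.from_quat(w["orientation"]).as_matrix().round(3).tolist())
th=-2.323
W=[[*O,.076],[*O,.037],[.4194,.0901,.008],[O[0]+.086*np.cos(th),O[1]+.086*np.sin(th),.066]]
I=np.array([[297,125],[303,109],[133,249],[428,241]])
P=lambda d:np.array([proj({**w,"eye":w["eye"]+d},p) for p in W])
print((P(np.zeros(3))-I).round(1))
r=least_squares(lambda d:(P(d)-I).ravel(),np.zeros(3)); print("shift",r.x.round(4),r.fun.round(1))
print("scene tcp with shift",proj(sc,t+r.x),proj(sc,t))
# 2-view check of hub height (top px, scene px)
T=read_camera("top")
e1,d1=ray(T,318.9,220.4); e2,d2=ray(sc,344.5,211.5)
A=np.c_[d1,-d2]; x=np.linalg.lstsq(A,e2-e1,rcond=None)[0]; print("hub",e1+d1*x[0],e2+d2*x[1])
E
```

```text
[ 0.44424392 -0.03102133  0.0560834 ] [ 0.52145907 -0.03089093  0.2198793 ] [[-0.0, 0.954, 0.299], [-1.0, -0.001, 0.001], [0.001, -0.299, 0.954]]
[[ 3.2  5.5]
 [ 0.8 13.4]
 [-2.2  7.8]
 [ 8.7 14.2]]
shift [-0.0032 -0.0016  0.0079] [ 0.1 -4.4 -1.7  5.7  0.6 -1.8  1.   1.2]
scene tcp with shift (np.float64(372.2943275145375), np.float64(222.64792181543095)) (np.float64(370.4689906439476), np.float64(225.58350454680826))
hub [ 0.50834622 -0.02382484  0.07299717] [ 0.50612925 -0.02502779  0.07265539]
```

The shift is roughly 8 mm upward (scene suggests up to 15), so the real tip grazed over the bar. I'll go back and come in lower at radius 68 mm.

Call:
drive_tool --pt "-3 0 0 0 0" --pt "0 3.3 -2.1 0 0" --pt "0 3.3 -2.0 0 0" --pt "0 0 0 0 0" --pt "2.0 0 0 0 0" --pt "1.5 0 0 0 0" --pt "0.9 0 0 0 0" --pt "0 0 0 0 0"

```text
time: 4.75
eef_pos: [0.4834, -0.0959, 0.0404]
tcp_rot: [-0.706, -0.001, 0.708, 0.001]
contact_force: [-0.2, 0.0, -0.9]
opening: 0.003
```

```bash
python3 - <<'E'
from h import *
s=readout.get_state(); print(s["time"],s["eef_pos"],s["contact_force"])
w=read_camera("wrist"); f=read_camera("scene")["frame"]
cv2.imwrite("pics/w6.png",cv2.cvtColor(np.hstack([cv2.resize(f[165:265,300:460],(480,300),interpolation=2),cv2.resize(w["frame"],(320,200),interpolation=3).repeat(1,0) if 0 else cv2.resize(w["frame"][:,100:520],(315,300))]),cv2.COLOR_RGB2BGR))
p=None
for th in np.arange(-2.32,-5.36,-.152):
    u=np.array([np.cos(th),np.sin(th)]); n=np.array([-u[1],u[0]])
    q=O+.068*u+.018*n
    if p is None: p=s["eef_pos"][:2]
    d=(q-p)*100; print(f"{th:.2f} [0,{-d[1]:.1f},{-d[0]:.1f},0,0]  {np.round(q,3)}"); p=q
E
```

```text
4.75 [ 0.48341889 -0.09587704  0.04038886] [-0.20675049  0.01036325 -0.90297201]
-2.32 [0,-1.0,1.0,0,0]  [ 0.474 -0.086]
-2.47 [0,-0.6,0.9,0,0]  [ 0.465 -0.08 ]
-2.62 [0,-0.7,0.8,0,0]  [ 0.457 -0.073]
-2.78 [0,-0.8,0.7,0,0]  [ 0.45  -0.065]
-2.93 [0,-0.9,0.6,0,0]  [ 0.444 -0.056]
-3.08 [0,-1.0,0.4,0,0]  [ 0.44  -0.046]
-3.23 [0,-1.0,0.3,0,0]  [ 0.437 -0.036]
-3.38 [0,-1.1,0.1,0,0]  [ 0.436 -0.025]
-3.54 [0,-1.1,-0.1,0,0]  [ 0.437 -0.014]
-3.69 [0,-1.0,-0.2,0,0]  [ 0.439 -0.004]
-3.84 [0,-1.0,-0.4,0,0]  [0.443 0.006]
-3.99 [0,-0.9,-0.5,0,0]  [0.448 0.015]
-4.14 [0,-0.8,-0.7,0,0]  [0.455 0.024]
-4.30 [0,-0.7,-0.8,0,0]  [0.463 0.031]
-4.45 [0,-0.6,-0.9,0,0]  [0.472 0.037]
-4.60 [0,-0.5,-1.0,0,0]  [0.481 0.042]
-4.75 [0,-0.3,-1.0,0,0]  [0.492 0.045]
-4.90 [0,-0.2,-1.1,0,0]  [0.502 0.046]
-5.06 [0,0.0,-1.1,0,0]  [0.513 0.046]
-5.21 [0,0.2,-1.1,0,0]  [0.523 0.044]
-5.36 [0,0.3,-1.0,0,0]  [0.533 0.041]
```

View pics/w6.png

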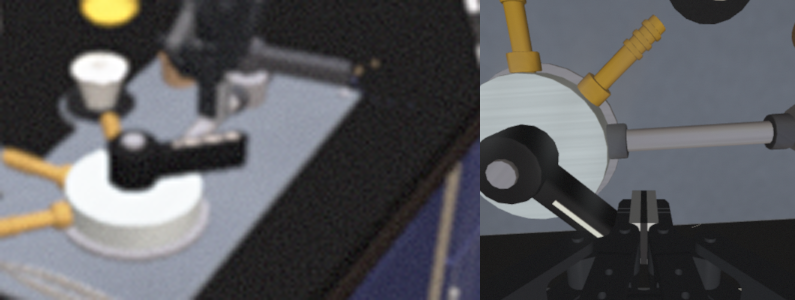

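The fingertip is on the far (cw-push) side of the arm. In the scene it looks a little high again, so I'll go 5 mm lower and push a short way.

Call:
drive_tool --pt "0.5 -0.5 0.5 0 0" --pt "0 -0.5 0.5 0 0" --pt "0 -0.6 0.9 0 0" --pt "0 -0.7 0.8 0 0" --pt "0 -0.8 0.7 0 0" --pt "0 0 0 0 0"

```text
time: 5.45
eef_pos: [0.4507, -0.0644, 0.038]
tcp_rot: [0.707, 0.0, -0.707, -0.0]
contact_force: [1.3, 2.0, 4.4]
opening: -0.004
```

```bash
cat >> h.py <<'E'
def armangle():
    "selector angle (world) from the white line in the wrist view, low-saturation bright thin blob inside the dark bar"
    w=read_camera("wrist"); g=cv2.cvtColor(w["frame"],cv2.COLOR_RGB2GRAY)
    m=(g>170).astype(np.uint8); out=[]
    for c in cv2.findContours(m,0,2)[0]:
        a=cv2.contourArea(c)
        if a<80: continue
        (cx,cy),(p,q),_=cv2.minAreaRect(c)
        if max(p,q)/max(1,min(p,q))<3: continue
        vx,vy,x0,y0=cv2.fitLine(c,2,0,.01,.01).ravel(); L=max(p,q)/2
        A=onz(w,x0+vx*L,y0+vy*L,.066); B=onz(w,x0-vx*L,y0-vy*L,.066)
        d=sorted([A,B],key=lambda P:np.hypot(*(P[:2]-O)))
        v=(d[1]-d[0])[:2]; out.append((round(np.arctan2(v[1],v[0]),3),round(np.hypot(*v),4),[np.round(k[:2],3) for k in d],a))
    return out
E
python3 - <<'E'
from h import *
s=readout.get_state(); print(s["time"],s["eef_pos"],s["contact_force"])
for o in armangle(): print(o)
E
```

```text
5.45 [ 0.45067521 -0.06441566  0.03798605] [1.25544842 1.96793361 4.43165552]
(np.float64(-2.775), np.float64(0.0408), [array([ 0.481, -0.033]), array([ 0.443, -0.048])], 547.0)
```

Call:
drive_tool --pt "-0.2 -0.9 0.6 0 0" --pt "0 -1.0 0.4 0 0" --pt "0 -1.0 0.3 0 0"

```text
time: 5.8
eef_pos: [0.4369, -0.0359, 0.0387]
tcp_rot: [-0.707, -0.0, 0.707, -0.0]
contact_force: [2.3, -2.7, 0.1]
opening: 0.004
```

```bash
python3 - <<'E'
from h import *
s=readout.get_state(); print(s["time"],s["eef_pos"],s["contact_force"])
for o in armangle(): print(o)
E
```

```text
5.8 [ 0.43694265 -0.03588922  0.038728  ] [ 2.31217    -2.68935513  0.14974138]
(np.float64(3.127), np.float64(0.0457), [array([ 0.471, -0.022]), array([ 0.426, -0.021])], 591.0)
(np.float64(-3.076), np.float64(0.0833), [array([0.531, 0.052]), array([0.448, 0.047])], 354.5)
```

The arm is following (now about 3.13, lateral force about 3.5 N). Continuing.

Call:
drive_tool --pt "0 -1.1 0.1 0 0" --pt "0 -1.1 -0.1 0 0" --pt "0 -1.0 -0.2 0 0" --pt "0 -1.0 -0.4 0 0" --pt "0 -0.9 -0.5 0 0" --pt "0 -0.8 -0.7 0 0" --pt "0 -0.7 -0.8 0 0" --pt "0 0 0 0 0"

```text
time: 6.65
eef_pos: [0.4648, 0.0305, 0.0389]
tcp_rot: [-0.707, -0.001, 0.707, 0.0]
contact_force: [-0.3, -0.5, 0.8]
opening: -0.002
```

```bash
python3 - <<'E'
from h import *
s=readout.get_state(); print(s["time"],s["eef_pos"],s["contact_force"])
for o in armangle(): print(o)
E
```

```text
6.65 [0.46482292 0.03051221 0.03894318] [-0.32094297 -0.54124467  0.80145202]
(np.float64(1.941), np.float64(0.0503), [array([0.498, 0.005]), array([0.479, 0.052])], 786.0)
(np.float64(2.884), np.float64(0.0238), [array([0.506, 0.152]), array([0.483, 0.158])], 506.0)
(np.float64(-1.572), np.float64(0.031), [array([ 0.52 , -0.063]), array([ 0.52 , -0.094])], 1075.0)
(np.float64(-3.133), np.float64(0.0822), [array([0.545, 0.068]), array([0.463, 0.067])], 551.5)
(np.float64(2.009), np.float64(0.0195), [array([ 0.556, -0.001]), array([0.548, 0.017])], 490.5)
```

Call:
drive_tool --pt "0 -0.6 -0.9 0 0" --pt "0 -0.5 -1.0 0 0" --pt "0 -0.3 -1.0 0 0" --pt "0 -0.2 -1.1 0 0" --pt "0 0 -1.1 0 0" --pt "0 0 0 0 0"

```text
time: 7.3
eef_pos: [0.5171, 0.0455, 0.0393]
tcp_rot: [0.708, 0.0, -0.706, -0.0]
contact_force: [-1.7, -0.6, 0.1]
opening: 0.001
```

```bash
python3 - <<'E'
from h import *
s=readout.get_state(); print(s["time"],s["eef_pos"],s["contact_force"])
for o in armangle(): print(o)
w=read_camera("wrist"); t=read_camera("top"); f=read_camera("scene")
cv2.imwrite("pics/w7.png",cv2.cvtColor(np.hstack([cv2.resize(f["frame"][165:285,245:400],(387,300),interpolation=2),cv2.resize(w["frame"][:,100:540],(330,300))]),cv2.COLOR_RGB2BGR))
E
```

```text
7.3 [0.5171137  0.04546905 0.03929856] [-1.65274321 -0.58359873  0.05667789]
(np.float64(0.045), np.float64(0.0399), [array([0.506, 0.066]), array([0.546, 0.068])], 80.0)
(np.float64(1.132), np.float64(0.0503), [array([0.521, 0.004]), array([0.543, 0.05 ])], 749.0)
(np.float64(0.064), np.float64(0.0533), [array([0.494, 0.074]), array([0.547, 0.077])], 88.5)
(np.float64(-0.316), np.float64(0.0272), [array([0.564, 0.165]), array([0.59 , 0.156])], 999.5)
(np.float64(-0.202), np.float64(0.0115), [array([0.6  , 0.108]), array([0.611, 0.106])], 120.5)
```

View pics/w7.png

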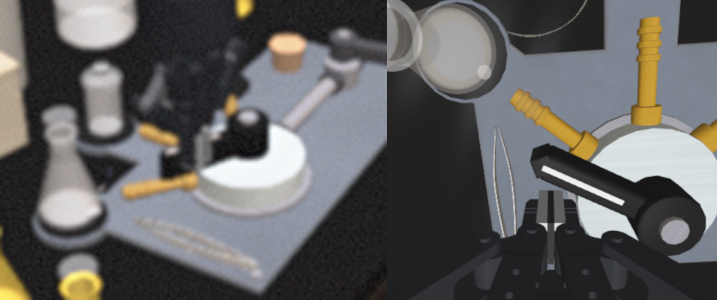

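At 1.132 (target about 0.94). The arm is still on the tweezers' side of the flask nozzle. Pushing most of the rest.

Call:
drive_tool --pt "0 0.2 -0.4 0 0" --pt "0 0.2 -0.4 0 0" --pt "0 0.1 -0.2 0 0" --pt "0 0 0 0 0"

```text
time: 7.9
eef_pos: [0.5253, 0.0403, 0.039]
tcp_rot: [0.707, 0.0, -0.707, -0.0]
contact_force: [-1.2, 1.9, -0.9]
opening: 0.0
```

```bash
python3 - <<'E'
from h import *
s=readout.get_state(); print(s["time"],s["eef_pos"],s["contact_force"])
for o in armangle():
  if o[3]>600: print(o)
E
```

```text
7.9 [0.52528639 0.040257   0.03904674] [-1.18149191  1.90494842 -0.93579614]
(np.float64(0.986), np.float64(0.0503), [array([0.525, 0.002]), array([0.553, 0.044])], 734.0)
```

Call:
drive_tool --pt "0 0.1 -0.15 0 0" --pt "0 0.1 -0.15 0 0" --pt "0 0 0 0 0"

```text
time: 8.25
eef_pos: [0.5282, 0.0382, 0.0391]
tcp_rot: [0.707, 0.0, -0.707, 0.0]
contact_force: [-1.0, 3.1, -0.8]
opening: -0.003
```

```bash
python3 - <<'E'
from h import *
s=readout.get_state(); print(s["time"],s["eef_pos"],s["contact_force"])
for o in armangle():
  if o[3]>600: print(o)
w=read_camera("wrist"); h=cv2.cvtColor(w["frame"],cv2.COLOR_RGB2HSV)
m=cv2.inRange(h,(12,120,90),(32,255,255))
for c in cv2.findContours(m,0,2)[0]:
    if cv2.contourArea(c)>400:
        vx,vy,x0,y0=cv2.fitLine(c,2,0,.01,.01).ravel(); A=onz(w,x0,y0,.022);B=onz(w,x0+20*vx,y0+20*vy,.022); d=B-A
        if d[0]<0:d=-d
        r=A[:2]-O; print("nozzle dir",np.arctan2(d[1],d[0]),"centre ang",np.arctan2(r[1],r[0]),A)
E
```

```text
8.25 [0.52820451 0.03822704 0.03906969] [-0.96873994  3.05942898 -0.79397411]
(np.float64(0.929), np.float64(0.0504), [array([0.526, 0.001]), array([0.556, 0.041])], 731.5)
nozzle dir -0.3607499371519005 centre ang 1.6836214504909994 [0.48089137 0.20466011 0.022     ]
nozzle dir 1.0577707052382013 centre ang 0.8989965902312761 [0.56138114 0.04463932 0.022     ]
nozzle dir -0.8650091175863425 centre ang -0.7652304387388904 [ 0.56827673 -0.08304574  0.022     ]
nozzle dir -0.2783846129779592 centre ang 1.2683515131035272 [0.57438769 0.19261538 0.022     ]
nozzle dir 0.022647626099743527 centre ang 0.08034155984654798 [ 0.59733783 -0.01671036  0.022     ]
```

Selector at 0.929–0.935, on target. Backing off the arm, going up and over to the cock.

Call:
drive_tool --pt "0 -0.6 0.8 0 0" --pt "0 -0.6 0.8 0 0" --pt "0 -0.3 0.4 0 0" --pt "-3 0 0 0 0" --pt "-4 0 0 0 0" --pt "-4 0 0 0 0" --pt "-3 0 0 0 0" --pt "0 0 0 0 0" --pt "0 4 1.0 0 0" --pt "0 4 1.0 0 0"

```text
time: 9.35
eef_pos: [0.4872, -0.0266, 0.1785]
tcp_rot: [-0.707, -0.001, 0.707, -0.001]
contact_force: [-0.1, -0.8, -0.9]
opening: -0.002
```

Call:
drive_tool --pt "0 4 1.0 0 0" --pt "0 4 1.0 0 0" --pt "0 4 1.0 0 0" --pt "0 4 0.5 0 0" --pt "0 0 0 0 0" --pt "0 0 0 0 0"

```text
time: 9.95
eef_pos: [0.4522, -0.1868, 0.178]
tcp_rot: [-0.707, 0.0, 0.708, 0.001]
contact_force: [-0.4, -0.1, 0.3]
opening: 0.0
```

```bash
python3 - <<'E'
from h import *
s=readout.get_state(); print(s["time"],s["eef_pos"],s["contact_force"])
t=read_camera("top"); f=read_camera("scene")
cv2.imwrite("pics/t8.png",cv2.cvtColor(np.hstack([cv2.resize(t["frame"][140:275,245:445],(480,324),interpolation=2),cv2.resize(f["frame"][165:285,245:355],(297,324),interpolation=2)]),cv2.COLOR_RGB2BGR))
print("to start",rows([.449,-.188,.036]))
C=np.array([.5188,-.2136]);p=None
for th in np.r_[-2.985,np.arange(-2.85,-1.4,.15),-1.508]:
    u=np.array([np.cos(th),np.sin(th)]); n=np.array([-u[1],u[0]])
    q=C+.065*u-.018*n
    if p is None: p=np.array([.449,-.188])
    d=(q-p)*100; print(f"{th:.2f} [0,{-d[1]:.1f},{-d[0]:.1f},0,0]  {np.round(q,3)}"); p=q
E
```

```text
9.95 [ 0.45219799 -0.18680618  0.17799552] [-0.39505598 -0.14487278  0.31556773]
to start [14.23  0.25  0.35]
-2.98 [0,1.8,-0.3,0,0]  [ 0.452 -0.206]
-2.85 [0,0.9,0.0,0,0]  [ 0.451 -0.215]
-2.70 [0,1.0,-0.1,0,0]  [ 0.452 -0.225]
-2.55 [0,1.0,-0.2,0,0]  [ 0.455 -0.235]
-2.40 [0,0.9,-0.4,0,0]  [ 0.459 -0.244]
-2.25 [0,0.9,-0.5,0,0]  [ 0.464 -0.253]
-2.10 [0,0.8,-0.6,0,0]  [ 0.47  -0.261]
-1.95 [0,0.7,-0.8,0,0]  [ 0.478 -0.267]
-1.80 [0,0.5,-0.8,0,0]  [ 0.487 -0.273]
-1.65 [0,0.4,-0.9,0,0]  [ 0.496 -0.277]
-1.50 [0,0.3,-1.0,0,0]  [ 0.505 -0.28 ]
-1.51 [0,-0.0,0.1,0,0]  [ 0.505 -0.28 ]
```

View pics/t8.png

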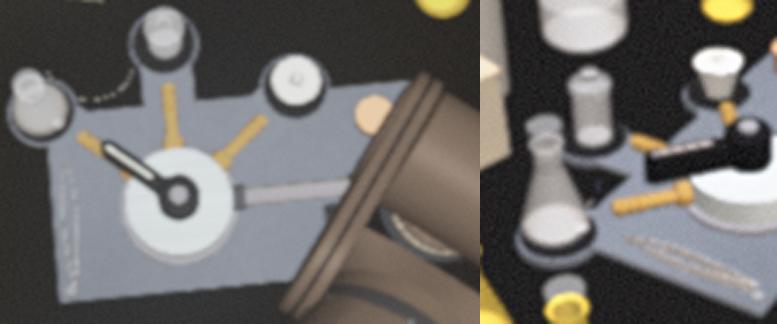

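The arm now points along the flask nozzle (hub (178,193), tip (105,145); flask at (40,105)). I'll check the angle from the top view before touching the cock.

```bash
cat >> h.py <<'E'
def topangle():
    t=read_camera("top"); g=cv2.cvtColor(t["frame"],cv2.COLOR_RGB2GRAY)
    hu=proj(t,[*O,.070]); out=[]
    best=None
    # brightest ridge: intensity along rays from the hub at the bar's top height, 35..75 mm out
    A=np.arange(.6,1.3,.004); V=[]
    for a in A:
        P=[proj(t,[O[0]+r*np.cos(a),O[1]+r*np.sin(a),.066]) for r in np.arange(.03,.096,.003)]
        m=np.array(P,np.float32)[None]
        V.append(cv2.remap(g,m[...,0],m[...,1],1)[0].astype(float))
    return A,np.array(V)
E
python3 - <<'E'
from h import *
A,V=topangle()
i=V[:,5:16].mean(1)
j=i.argmax(); print("mid-radius ridge",A[j],i.max()); k=slice(max(0,j-25),j+26); x=i[k]-i[k].min(); 
lo=[A[k][:26][np.argmin(i[k][:26])],A[k][25:][np.argmin(i[k][25:])]]; print("dark flanks",lo,np.mean(lo))
# flask base by pad: dark disc, from earlier 0.942; TCP-independent hub & tip
t=read_camera("top"); 
for n,x,y,z in[("hub",178,193,.076),("tip",105,145,.066),("padflask",40,109,.01)]:
    p=onz(t,245+x/2.4-.3,140+y/2.4-.3,z); d=p[:2]-O; print(n,p.round(4),np.arctan2(d[1],d[0]),np.hypot(*d))
E
```

```text
mid-radius ridge 0.9200000000000003 194.54545454545453
dark flanks [np.float64(0.8240000000000002), np.float64(1.0200000000000005)] 0.9220000000000004
hub [ 0.5085 -0.0238  0.076 ] 0.12292934978997783 0.0017181359210267208
tip [0.5563 0.0409 0.066 ] 0.9194606942943856 0.08164997767362464
padflask [0.6049 0.1066 0.01  ] 0.9266246223649882 0.16331485514820274
```

Both views agree within about 0.01–0.02 rad of the flask's direction (0.93). Now the cock lever.

Call:
drive_tool --pt "3.0 0 0.3 0 0" --pt "3.5 0 0 0 0" --pt "3.5 0 0 0 0" --pt "2.5 0 0 0 0" --pt "1.7 0 0 0 0" --pt "0 0 0 0 0" --pt "0 0.6 -0.1 0 0" --pt "0 0.6 -0.1 0 0" --pt "0 0.7 -0.1 0 0" --pt "0 0.9 0 0 0"

```text
time: 11.15
eef_pos: [0.4542, -0.2157, 0.0385]
tcp_rot: [0.708, -0.0, -0.706, 0.0]
contact_force: [0.9, 1.8, 3.7]
opening: 0.002
```

Call:
drive_tool --pt "0 1.0 -0.1 0 0" --pt "0 1.0 -0.2 0 0" --pt "0 0.9 -0.4 0 0" --pt "0 0.9 -0.5 0 0" --pt "0 0 0 0 0"

```text
time: 11.65
eef_pos: [0.4668, -0.2556, 0.0386]
tcp_rot: [0.708, -0.002, -0.706, 0.001]
contact_force: [1.0, -1.3, 5.7]
opening: 0.005
```

```bash
python3 - <<'E'
from h import *
s=readout.get_state(); print(s["time"],s["eef_pos"],s["contact_force"])
w=read_camera("wrist"); f=read_camera("scene")
for th in(-2.98,-2.4,-2.2): print(th,proj(w,[.5188+.086*np.cos(th),-.2136+.086*np.sin(th),.06]))
cv2.imwrite("pics/w9.png",cv2.cvtColor(np.hstack([cv2.resize(f["frame"][150:240,330:440],(367,300),interpolation=2),cv2.resize(w["frame"],(430,269))[:,:] if 0 else cv2.resize(w["frame"][:,40:600],(420,300))]),cv2.COLOR_RGB2BGR))
E
```

```text
11.65 [ 0.46678637 -0.25558578  0.03863376] [ 0.97458073 -1.25294289  5.71836829]
-2.98 (np.float64(258.269201584428), np.float64(337.3138698947438))
-2.4 (np.float64(353.8856084083715), np.float64(296.7831653038054))
-2.2 (np.float64(380.6167793785059), np.float64(271.2038851785283))
```

View pics/w9.png

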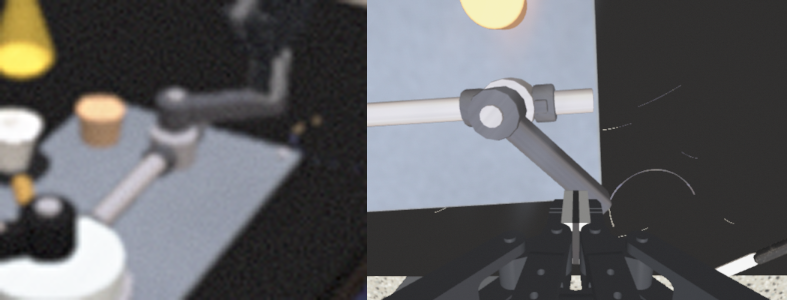

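The lever is moving (hub (490,115), tip (608,205) in the wrist crop; about halfway). Raising slightly as Fz is 5.7 N, and continuing.

Call:
drive_tool --pt "-0.2 0.8 -0.6 0 0" --pt "0 0.7 -0.8 0 0" --pt "0 0.5 -0.8 0 0" --pt "0 0.4 -0.9 0 0" --pt "0 0 0 0 0"

```text
time: 12.25
eef_pos: [0.4971, -0.2774, 0.0388]
tcp_rot: [0.707, -0.0, -0.707, 0.0]
contact_force: [0.1, 0.3, 0.0]
opening: 0.002
```

```bash
cat >> h.py <<'E'
def dark_lever():
    "lever angle from the wrist view: dark-grey bar on ring samples about the cock axis"
    w=read_camera("wrist"); g=cv2.cvtColor(w["frame"],cv2.COLOR_RGB2GRAY); C=np.array([.5188,-.2136])
    A=np.arange(-3.1,-1.0,.05)
    for r in (.035,.045,.055):
        P=np.array([proj(w,[C[0]+r*np.cos(a),C[1]+r*np.sin(a),.06]) for a in A],np.float32)[None]
        v=cv2.remap(g,P[...,0],P[...,1],1)[0]; print(r,v.tolist())
E
python3 - <<'E'
from h import *
s=readout.get_state(); print(s["time"],s["eef_pos"],s["contact_force"])
dark_lever()
E
```

```text
12.25 [ 0.49709644 -0.27737956  0.03881125] [0.10735009 0.31478537 0.04915163]
0.035 [180, 179, 180, 179, 181, 183, 183, 182, 181, 180, 182, 184, 184, 156, 127, 126, 130, 128, 126, 123, 112, 88, 81, 81, 78, 175, 184, 182, 182, 183, 183, 184, 182, 166, 118, 116, 121, 127, 126, 127, 124, 124]
0.045 [47, 48, 48, 47, 48, 48, 48, 57, 51, 62, 124, 181, 180, 182, 123, 127, 130, 127, 123, 112, 80, 77, 74, 184, 182, 182, 182, 182, 182, 184, 184, 183, 183, 182, 183, 213, 220, 223, 219, 198, 155, 185]
0.055 [46, 47, 47, 47, 48, 48, 48, 51, 51, 52, 52, 51, 50, 51, 94, 126, 128, 126, 121, 80, 58, 63, 67, 47, 47, 186, 186, 185, 184, 184, 188, 185, 183, 184, 190, 223, 225, 220, 179, 176, 181, 181]
```

The lever stands at about −2.25 and the tip has slipped over its top, so the true tip is about 20 mm above the reported z, as the scene view hinted. Going back behind the lever and coming in lower.

Call:
drive_tool --pt "-3 0 0 0 0" --pt "0 -1.9 2.4 0 0" --pt "0 -1.8 2.4 0 0" --pt "0 0 0 0 0" --pt "2.0 0 0 0 0" --pt "1.3 0 0 0 0" --pt "0.5 0 0 0 0" --pt "0.4 0 0 0 0" --pt "0 0 0 0 0"

```text
time: 13.2
eef_pos: [0.448, -0.2397, 0.0265]
tcp_rot: [-0.707, -0.0, 0.707, 0.0]
contact_force: [0.1, -0.0, 0.1]
opening: 0.001
```

```bash
python3 - <<'E'
from h import *
s=readout.get_state(); print(s["time"],s["eef_pos"],s["contact_force"])
dark_lever()
C=np.array([.5188,-.2136]);p=s["eef_pos"][:2]
for th in np.r_[-2.27,-2.1,-1.95,-1.8,-1.65,-1.5]:
    u=np.array([np.cos(th),np.sin(th)]); n=np.array([-u[1],u[0]])
    q=C+.065*u-.018*n
    d=(q-p)*100; print(f"{th:.2f} [0,{-d[1]:.1f},{-d[0]:.1f},0,0]  {np.round(q,3)}"); p=q
E
```

```text
13.2 [ 0.44795122 -0.23968757  0.02650348] [ 0.08743853 -0.01418772  0.11022592]
0.035 [177, 177, 176, 176, 176, 175, 177, 177, 177, 178, 177, 177, 176, 117, 123, 122, 124, 123, 120, 117, 80, 163, 179, 179, 179, 179, 179, 178, 178, 180, 170, 213, 218, 222, 221, 218, 185, 163, 176, 175, 175, 176]
0.045 [173, 174, 172, 172, 175, 177, 178, 181, 178, 178, 180, 182, 181, 160, 119, 122, 124, 121, 117, 82, 178, 178, 179, 179, 180, 180, 178, 176, 178, 178, 177, 210, 219, 223, 218, 185, 176, 175, 172, 173, 175, 175]
0.055 [67, 65, 58, 51, 50, 101, 167, 178, 178, 178, 178, 180, 181, 181, 117, 122, 124, 122, 112, 153, 179, 179, 174, 46, 47, 47, 47, 44, 46, 46, 47, 46, 47, 47, 47, 46, 46, 46, 47, 45, 46, 63]
-2.27 [0,1.2,-1.5,0,0]  [ 0.463 -0.252]
-2.10 [0,0.9,-0.7,0,0]  [ 0.47  -0.261]
-1.95 [0,0.7,-0.8,0,0]  [ 0.478 -0.267]
-1.80 [0,0.5,-0.8,0,0]  [ 0.487 -0.273]
-1.65 [0,0.4,-0.9,0,0]  [ 0.496 -0.277]
-1.50 [0,0.3,-1.0,0,0]  [ 0.505 -0.28 ]
```

Call:
drive_tool --pt "0 0.6 -0.7 0 0" --pt "0 0.6 -0.8 0 0" --pt "0 0.9 -0.7 0 0" --pt "0 0.7 -0.8 0 0" --pt "0 0 0 0 0"

```text
time: 13.75
eef_pos: [0.4795, -0.2693, 0.0273]
tcp_rot: [0.708, -0.001, -0.707, 0.0]
contact_force: [-0.5, -0.3, -0.1]
opening: -0.002
```

```bash
python3 - <<'E'
from h import *
s=readout.get_state(); print(s["time"],s["eef_pos"],s["contact_force"])
dark_lever()
E
```

```text
13.75 [ 0.47945933 -0.26928044  0.02730618] [-0.46180437 -0.32937424 -0.11707663]
0.035 [178, 179, 180, 182, 181, 180, 179, 179, 179, 183, 184, 183, 183, 185, 185, 184, 183, 180, 178, 181, 183, 182, 128, 132, 129, 132, 131, 129, 125, 107, 92, 89, 139, 86, 164, 198, 152, 94, 109, 122, 122, 109]
0.045 [137, 136, 151, 174, 180, 182, 183, 181, 180, 179, 180, 180, 182, 183, 184, 184, 183, 184, 184, 182, 184, 184, 176, 127, 125, 129, 126, 120, 93, 77, 148, 182, 181, 181, 216, 220, 221, 217, 180, 171, 181, 181]
0.055 [49, 47, 47, 48, 48, 50, 54, 55, 56, 57, 56, 53, 51, 178, 185, 186, 132, 82, 46, 47, 186, 186, 188, 124, 126, 126, 122, 105, 70, 178, 182, 181, 182, 182, 153, 183, 220, 169, 180, 179, 177, 177]
```

Lever now at about −1.86, with the tip firmly engaged. Continuing to the stop.

Call:
drive_tool --pt "0 0.5 -0.8 0 0" --pt "0 0.4 -0.9 0 0" --pt "0 0 0 0 0"

```text
time: 14.1
eef_pos: [0.4963, -0.2776, 0.0273]
tcp_rot: [0.708, -0.0, -0.707, 0.001]
contact_force: [0.8, -0.4, -0.2]
opening: -0.0
```

Call:
drive_tool --pt "0 0.2 -0.5 0 0" --pt "0 0.1 -0.3 0 0" --pt "0 0 0 0 0"

```text
time: 14.4
eef_pos: [0.5035, -0.2799, 0.0271]
tcp_rot: [0.707, -0.0, -0.707, 0.0]
contact_force: [-0.2, 1.0, 0.0]
opening: -0.002
```

```bash
python3 - <<'E'
from h import *
s=readout.get_state(); print(s["time"],s["eef_pos"],s["contact_force"])
dark_lever()
E
```

```text
14.4 [ 0.50349636 -0.2799428   0.02709068] [-0.20801763  0.96634726  0.02857001]
0.035 [177, 177, 176, 179, 178, 178, 178, 167, 159, 122, 121, 137, 144, 167, 181, 178, 179, 182, 182, 182, 181, 179, 177, 178, 179, 182, 182, 182, 182, 172, 125, 127, 126, 126, 124, 119, 110, 81, 73, 68, 98, 122]
0.045 [45, 46, 46, 46, 45, 45, 45, 47, 46, 47, 49, 49, 51, 51, 53, 55, 55, 54, 59, 180, 180, 180, 181, 180, 182, 179, 179, 179, 179, 179, 123, 128, 128, 127, 123, 113, 89, 86, 221, 219, 193, 149]
0.055 [46, 62, 71, 70, 71, 72, 70, 64, 80, 87, 94, 88, 88, 63, 47, 46, 46, 46, 46, 45, 47, 45, 46, 45, 46, 46, 73, 46, 45, 181, 140, 125, 126, 124, 116, 76, 76, 220, 208, 162, 178, 178]
```

Call:
drive_tool --pt "0 0 -0.2 0 0" --pt "0 0 -0.1 0 0" --pt "0 0 0 0 0"

```text
time: 14.75
eef_pos: [0.5059, -0.2801, 0.0271]
tcp_rot: [-0.707, 0.0, 0.707, -0.0]
contact_force: [-2.5, -1.8, 0.0]
opening: 0.002
```

Call:
drive_tool --pt "0 0 -0.2 0 0" --pt "0 0 -0.1 0 0" --pt "0 0 0 0 0"

```text
time: 15.05
eef_pos: [0.5061, -0.28, 0.027]
tcp_rot: [-0.704, -0.001, 0.71, -0.0]
contact_force: [-11.3, -1.8, 5.0]
opening: 0.002
```

The stop is reached (11 N, no further motion). Backing off, then up and clear.

Call:
drive_tool --pt "0 0 0.5 0 0" --pt "0 0 1.0 0 0" --pt "0 0 1.0 0 0" --pt "-3 0 0 0 0" --pt "-4 0 0 0 0" --pt "-4 0 0 0 0" --pt "-4 0 0 0 0" --pt "0 4 0 0 0" --pt "0 4 1 0 0" --pt "0 4 1 0 0"

```text
time: 16.05
eef_pos: [0.4639, -0.4007, 0.1778]
tcp_rot: [0.708, 0.0, -0.706, 0.001]
contact_force: [0.5, -0.8, 0.8]
opening: -0.005
```

Call:
drive_tool --pt "0 4 2 0 0" --pt "0 4 2 0 0" --pt "0 4 2 0 0" --pt "0 4 2 0 0" --pt "0 0 0 0 0" --pt "0 0 0 0 0"

```text
time: 16.65
eef_pos: [0.3831, -0.5601, 0.1765]
tcp_rot: [0.707, -0.0, -0.707, -0.001]
contact_force: [0.9, -0.2, 0.2]
opening: 0.002
```

```bash
python3 - <<'E'
from h import *
import pickle
s=readout.get_state(); print(s["time"],s["eef_pos"],s["contact_force"])
t=read_camera("top"); g=cv2.cvtColor(t["frame"],cv2.COLOR_RGB2GRAY)
A,V=topangle(); i=V[:,5:16].mean(1); print("selector",A[i.argmax()],"from flanks",np.mean([A[np.argmin(np.where(A<.92,i,999))],A[np.argmin(np.where(A>.92,i,999))]]))
C=np.array([.5198,-.214]); B=np.arange(-2.0,-1.0,.02); v=0
for r in np.arange(.03,.075,.005):
    P=np.array([proj(t,[C[0]+r*np.cos(a),C[1]+r*np.sin(a),.06]) for a in B],np.float32)[None]
    v=v+cv2.remap(g,P[...,0],P[...,1],1)[0].astype(float)
wt=np.clip(np.median(v)-10-v,0,None); print("lever",(wt*B).sum()/wt.sum(),"cock",(wt*B).sum()/wt.sum()-YAW+np.pi); print((v/9).astype(int))
o=pickle.load(open("c0.pkl","rb"))
for n,c in(("top",t),("scene",read_camera("scene"))):
    d=cv2.absdiff(c["frame"],o[n]["frame"]).max(2); m=cv2.morphologyEx((d>45).astype(np.uint8),cv2.MORPH_OPEN,np.ones((3,3)))
    _,_,st,ce=cv2.connectedComponentsWithStats(m)
    print(n,[(tuple(ce[k].round().astype(int)),st[k,4]) for k in range(1,len(st)) if st[k,4]>12])
E
```

```text
16.65 [ 0.38309471 -0.5600622   0.1765099 ] [ 0.87041788 -0.1516692   0.15300065]
selector 0.9200000000000003 from flanks 0.9280000000000004
lever -1.4979704908160187 cock 1.5806221627737744
[104 103 102 101 100  99  97  97  96  95  93  90  88  84  81  80  80  84
  90  96 101 103 104 104 104 103 103 101  97  92  86  81  80  81  83  85
  87  88  90  92  93  93  95  97  98  99 100 100 101 102]
top [((np.int64(301), np.int64(211)), np.int32(150)), ((np.int64(436), np.int64(210)), np.int32(79)), ((np.int64(422), np.int64(213)), np.int32(48)), ((np.int64(411), np.int64(238)), np.int32(121)), ((np.int64(330), np.int64(232)), np.int32(87)), ((np.int64(618), np.int64(266)), np.int32(165)), ((np.int64(576), np.int64(353)), np.int32(10596)), ((np.int64(372), np.int64(376)), np.int32(325)), ((np.int64(621), np.int64(391)), np.int32(721)), ((np.int64(407), np.int64(395)), np.int32(288)), ((np.int64(235), np.int64(396)), np.int32(86)), ((np.int64(369), np.int64(396)), np.int32(146))]
scene [((np.int64(495), np.int64(36)), np.int32(1226)), ((np.int64(575), np.int64(2)), np.int32(32)), ((np.int64(5
[... 157 characters left out ...]
05)), np.int32(195)), ((np.int64(482), np.int64(128)), np.int32(50)), ((np.int64(484), np.int64(162)), np.int32(158)), ((np.int64(392), np.int64(172)), np.int32(62)), ((np.int64(390), np.int64(185)), np.int32(27)), ((np.int64(405), np.int64(185)), np.int32(80)), ((np.int64(547), np.int64(193)), np.int32(71)), ((np.int64(476), np.int64(207)), np.int32(117)), ((np.int64(633), np.int64(212)), np.int32(91)), ((np.int64(527), np.int64(230)), np.int32(391)), ((np.int64(366), np.int64(217)), np.int32(334)), ((np.int64(322), np.int64(225)), np.int32(374)), ((np.int64(471), np.int64(248)), np.int32(27)), ((np.int64(532), np.int64(259)), np.int32(1158)), ((np.int64(590), np.int64(264)), np.int32(27))]
```

Only the selector arm, the lever and the robot changed between the first and last pictures. Handing in.

```bash
python3 -c "
from h import *
print(sign_off(), readout.get_state()['time'])"
```

```text
the job is handed in; nothing more can be done
the job is handed in; nothing more can be done
```

I pushed the selector arm round to the conical flask, then pushed the cock lever to its stop. I handed the job in at about 17 s, with the robot clear of everything.

- **Selector:** the arm's world angle measured 0.92 to 0.93 rad in the last top view. The flask's pad lies at about 0.93 to 0.94, so any pointing error is within about 0.02 rad.
- **Cock:** at the end the lever stopped moving and the push force rose to 11 N. The last picture gives a cock angle of about 1.58 (the stop is at 1.571), in line with the pipe.
- **Other things:** comparing the first and last pictures in both views showed changes only at the selector, the lever and the robot. Apart from that 11 N (12 N in all), no reading taken between moves was above about 6 N.

**What disagreed:** the real fingertip was higher than its reported height. The wrist view suggested about 8 mm and the scene view up to about 20 mm. Because of this the tip slid over the selector arm once without moving it. It also slid over the lever once, about halfway round. I repeated both pushes lower and they held.

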